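# Set the platen clearance of the proofing press

## Task

Set the little screw press for the larger of the two wood-mounted lino blocks: lay the block face up in the frame on the pulled-out bed, push the bed fully home by its knob, then turn the wing screw clockwise until the platen seats firmly on the block, without forcing it, and back it off a quarter turn to leave room for paper and blanket. Finish still gripping the wing there, holding it still so that the lock ring can be tightened. Leave the small block, the gouge and everything else on the table where they are.

Things in the scene. Friction and masses are not known exactly. Their poses are not given: they have to be found in the camera images.
- press: fixed table-top screw press on a wooden base board (x -130 to 130, y -245 to 125 mm, top at 52 mm). Origin on the bench under the screw axis, z up, yaw within 0.3 rad. Columns at x = -88 and 88 mm; crosshead along x, 48 mm wide, top at 164 mm, nuts and centre ring on it to 179 mm. Rails 78 mm high, 122 mm over all, run to y = -220 mm: the bed comes out to -y, the robot's right.
- press_bed (a joint): how far the sliding bed is pulled out along the press's -y, in m: 0 = fully home against its stop, 0.155 = out; slides with about 2 N plus 8 N s/m and stays where it is left; starts 0.12 to 0.15 out
- bed_frame (a point): centre of the locating frame on the sliding bed, at the bed's top face where the block stands (74 mm above the bench); moves with the bed, axes as the press's. The frame: four bars 8 mm wide, 6 mm high; inside 62 mm along x by 94 mm along y. With the bed home it lies under the screw's axis.
- bed_knob (a point): grip point of the upright round black pull knob at the bed's outer end, 120 mm from bed_frame along -y and 106 mm above the bench; 20 mm in diameter; its straight grip runs from 21 mm below this point to 7 mm above, its top is 11 mm above
- press_screw (a joint): turn of the wing screw, rad: grows clockwise seen from above, lowering the platen 20 mm a turn; 0 = platen just touching the large block in the frame, above 0 = squeezing (45 N at 0.17, 85 N at 0.35, too hard above 150 N at 0.65), -1.571 = a quarter turn above touching. Starts at -2.7 to -1.7; friction 0.1 N m, more when squeezing; stays where it is left; stops at -3.1 and 0.7.
- wing (a point): middle of the upright wing on top of the screw, on its axis, 215 mm above the bench at joint 0; moves 3.2 mm per rad. A dark steel bar 71 mm long along this point's x, 30 mm high (17 mm below to 13 mm above this point), 10 mm thick along its y, with 13 mm thick ears at both ends, 3 mm higher: pinch the flat middle (45 mm long) across its thickness. Its x lies along the press's x at joint 0.
- press_platen: the steel pressing plate 84 x 112 x 10 mm under the crosshead, packed with felt so that it gives a little; origin at the centre of its underside, 97 mm above the bench when it touches the block; it does not turn
- large_block: the larger wood-mounted lino block, 56 mm (x) by 88 mm (y) by 23 mm high, 0.16 kg: pale plywood, dark face carved with a leaf on top; origin at the centre of its underside. Starts face up on the bench at the right, nearer or farther than the small one. Goes in the frame with its long side along the frame's y, either way round, 3 mm of play each side.
- small_block: the smaller wood-mounted lino block, 40 x 64 x 23 mm, carved with stripes, origin at the centre of its underside; stays where it is
- gouge: lino gouge with a turned wooden handle, 123 mm long along its x, 25 mm thick, lying right of the blocks; origin under its middle; stays where it is
Not all that is in view belongs to the job. What is shaped like the large_block but green is not meant.

How it is judged:
By the outcome, as a careful person would: the job done as asked, in the order asked, and still so for the second after the job is handed in, while the arm keeps its last pose, push and grip.
It also fails if it takes over 64 s, if anything falls off the work surface, if the arm or the gripper's body presses on something with over 40 N, if the wrist force passes 120 N, or if a joint passes its speed limit or range.

## Robot

A 6-joint arm with a two-finger parallel gripper is mounted at the origin on a cart in front of the work surface, level with it; the furniture and walls round the work are solid. World frame = base frame: x ahead of the robot, y to its left, z up, the work surface at z = 0. Lengths are in m, angles in rad, forces in N, time in s.
With the tool pointing down it reaches from about 0.275 to 0.75 m from the base axis. Payload 10.2 kg.
Tool frame: the origin (TCP) lies midway between the tips of the shut fingers; the grasp point (between the pads) lies 19 mm behind it (env.hold_point_z is the distance from the TCP to the grasp point, in m); z points along the fingers, y is the line along which they close (so a half turn about z gives the same grasp; the last joint's range is limited). The gripper opens to 85 mm and grips with 20 to 120 N. Pads are 22 mm wide; open, the fingers measure 114 mm over their backs; the gripper's body (76 mm by 85 mm) begins 54 mm behind the grasp point. The pads swing forward as they close: fully open they stand 13 mm farther back than shut.
Start: joints at [0.953, 0.313, 1.498, -0, 1.331, -0.223], TCP at [0.202, 0.485, 0.231] pointing down, gripper open.
Joint ranges: [-2.94, 2.94], [-0.97, 2.17], [0.19, 2.56], [-1.23, 4.37], [0.02, 3.11], [-2.88, 2.88]. Speed limits (rad/s): [2.39, 2.39, 3.01, 3.14, 3.14, 3.14].

## Interface

Orientations are given as a unit quaternion [x, y, z, w].
In Python, from bench import env, kinematics, monitor, eyes, job gives the robot as it stands. The module is installed in compiled form; this text tells all that it offers. Calls block until the motion is done:
- env.reach(position, orientation): joint-space move of the TCP to a pose.
- env.movel(position, velocity=0.15, frame=None, guard=None): straight line of the TCP; frame=None keeps the orientation; velocity is the mean speed in m/s. With guard (N) it stops when the force on the tool has changed by that much, and returns True; else False.
- env.set_joints(angles): joint-space move.
- env.release() and env.close_gripper(effort=None): open the fingers fully, or close them until they stop; effort is the grip in N (None keeps the last).
- env.hold(seconds).
- kinematics.ik(position, orientation): joint angles nearest the present ones, or None.
- monitor.sense(): the state.
- eyes.grab_frame(name): name is "scene" or "top"; returns a dict with "frame" (480x640x3 uint8, red, green, blue), "mtx" (3x3 intrinsics, pixels), "view" (4x4, takes a point from world to camera coordinates). Camera axes: x right, y down, z forward; pixel columns grow to the right and rows downward; lengths in m; the calibration is good to about 2 mm. A picture is of the moment at which its call begins. There is no depth.
A pose or a line that the arm cannot do raises env.MotionError and nothing moves.
- job.hand_in(): hands the job in; it is judged then, once.
The state is a dict: "clock": time; "joints": joint angles; "qvel": joint speeds; "joint_efforts": joint torques, N m; "position": TCP position; "ee_rot": TCP orientation; "contact_force": force on the tool from outside, world axes, zero at the start; "ft_torque": the same for the moment, N m; "finger_gap": opening from 0.0 (shut) to 1.0 (fully open); "gripper_force": force on a finger pad.
Only numpy, scipy, OpenCV 4.12 (cv2) and the standard library are available. Lean on these libraries where they do the work, as an engineer would, in place of code of your own. Each camera call takes 0.05 s, during which the arm holds its last target. There are 200 camera calls.

## Working session

There is one attempt and no reset: what is moved stays moved. The work goes in short steps, each a Python script; the robot and the scene stay as the last script left them, time stands still between calls to the robot, and variables do not carry over. Pictures are saved under pics/ and viewed, at most 10 in all, crops included, and the job is handed in when it is done.

```bash
mkdir -p pics; python3 - <<'E'
from bench import env, kinematics, monitor, eyes, job
import cv2, numpy as np
for n in("scene","top"):
    f=eyes.grab_frame(n); cv2.imwrite(f"pics/{n}0.png",f["frame"][:,:,::-1]); print(n,f["mtx"].tolist(),np.round(f["view"],4).tolist())
s=monitor.sense();print(s["clock"],s["ee_rot"],s["finger_gap"],env.hold_point_z)
E
```

```text
scene [[547.3532558772902, 0.0, 317.8993007335952], [0.0, 547.3532558772902, 235.3237471878309], [0.0, 0.0, 1.0]] [[0.8396, -0.543, 0.015, -0.4919], [-0.2747, -0.4482, -0.8507, 0.1828], [0.4686, 0.7102, -0.5254, 1.0391], [0.0, 0.0, 0.0, 1.0]]
top [[532.0860661181225, 0.0, 311.56480382379164], [0.0, 532.0860661181225, 233.36288674014355], [0.0, 0.0, 1.0]] [[0.0048, -1.0, 0.0039, -0.1477], [-0.9773, -0.0055, -0.2119, 0.5382], [0.2119, -0.0028, -0.9773, 1.3489], [0.0, 0.0, 0.0, 1.0]]
0.1 [ 1.96127007e-01  9.80578347e-01 -5.03254272e-04 -2.21570871e-04] 0.9981412119868056 0.0187
```

View pics/scene0.png

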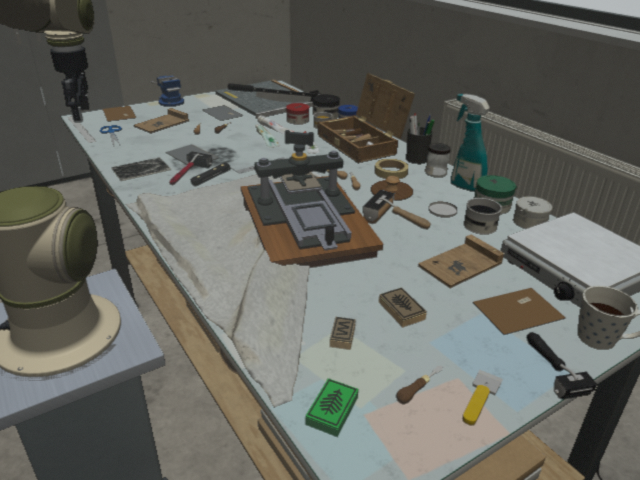

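View pics/top0.png

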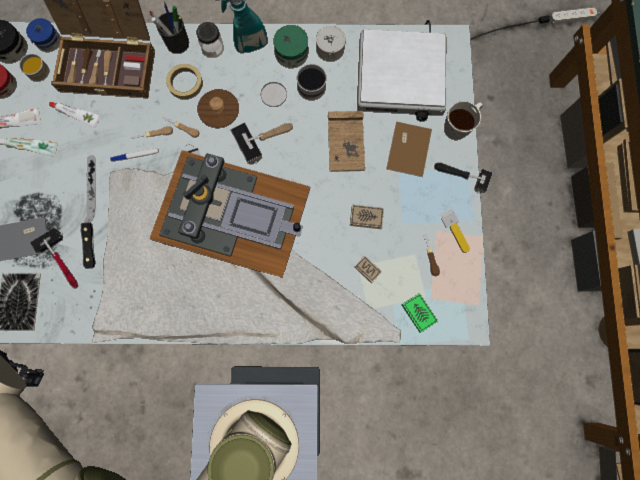

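Scene: the press is at about (310,200), the large leaf block at (403,306), the small block at (343,332), and a green decoy at (332,405). Top: the frame is at (253,216), the knob at (296,228), the wing at (197,187), the large block at (367,216), the small block at (368,269) and the gouge at (432,255). Next I'll zoom in for accurate corners.

```bash
python3 - <<'E'
import cv2, numpy as np
t=cv2.imread("pics/top0.png");s=cv2.imread("pics/scene0.png")
def z(im,x,y,w,h,k):
    c=cv2.resize(im[y:y+h,x:x+w],None,fx=k,fy=k,interpolation=cv2.INTER_CUBIC)
    for i in range(0,w,10):
        cv2.line(c,(i*k,0),(i*k,6),(0,0,255),1)
        if i%20==0: cv2.putText(c,str(x+i),(i*k,18),0,.4,(0,0,255),1)
    for i in range(0,h,10):
        cv2.line(c,(0,i*k),(6,i*k),(0,0,255),1)
        if i%20==0: cv2.putText(c,str(y+i),(8,i*k+4),0,.4,(0,0,255),1)
    return c
cv2.imwrite("pics/tp.png",z(t,150,140,160,120,5))
cv2.imwrite("pics/sp.png",z(s,240,120,150,120,5))
cv2.imwrite("pics/bl.png",np.hstack([z(t,340,195,50,55,8),z(s,375,280,50,55,8)]))
E
```

```text
(no output)
```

View pics/tp.png

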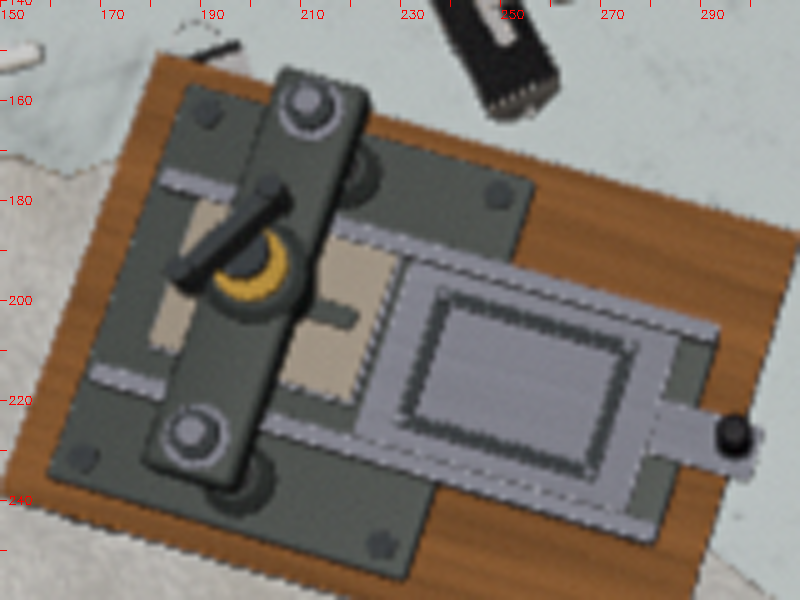

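View pics/sp.png

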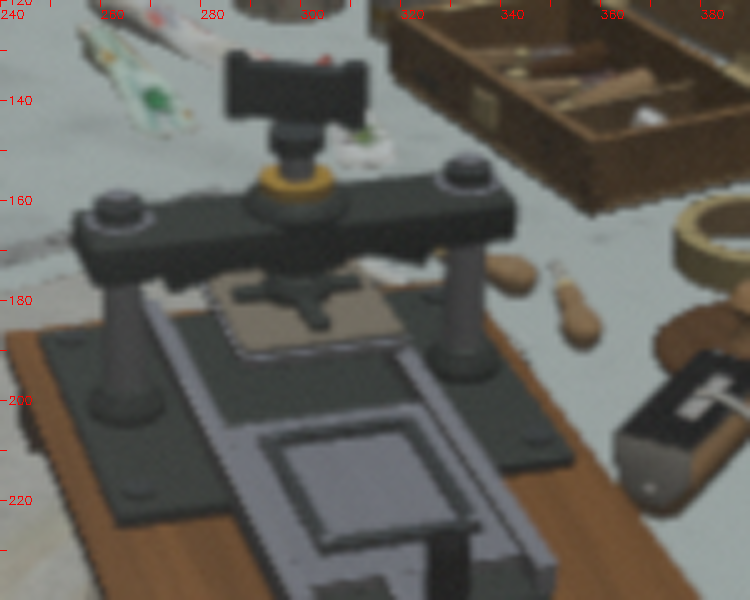

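View pics/bl.png

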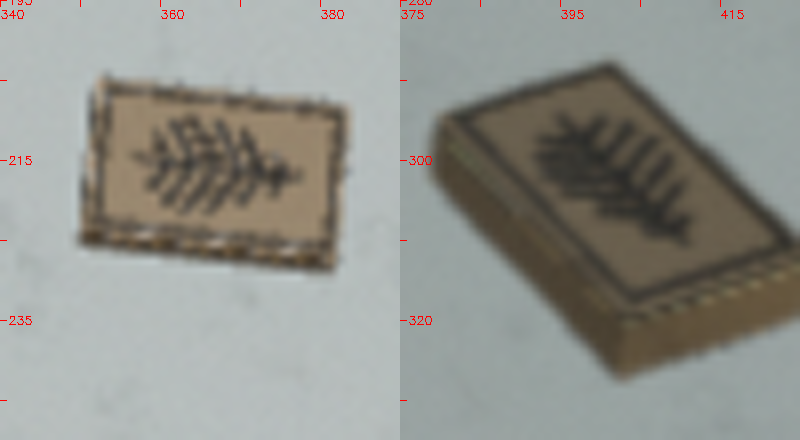

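The zooms show the frame's outer corners in the top view at about (237,197), (278,209), (269,236) and (230,224), the nuts at (212,160) and (189,226), the wing ears at (204,178) and (186,196), and the knob at (297,227). The block is cleanly segmentable. I'll fit poses now.

```bash
cat > H.py <<'E'
import numpy as np, cv2
from scipy.optimize import least_squares, minimize
K={'top':np.array([[532.0860661,0,311.5648038],[0,532.0860661,233.3628867],[0,0,1]]),'scene':np.array([[547.35325588,0,317.89930073],[0,547.35325588,235.32374719],[0,0,1]])}
V={'scene':np.array([[0.8396,-0.543,0.015,-0.4919],[-0.2747,-0.4482,-0.8507,0.1828],[0.4686,0.7102,-0.5254,1.0391]]),'top':np.array([[0.0048,-1.0,0.0039,-0.1477],[-0.9773,-0.0055,-0.2119,0.5382],[0.2119,-0.0028,-0.9773,1.3489]])}
def proj(c,P):
    P=np.atleast_2d(P); q=(K[c]@(V[c][:,:3]@P.T+V[c][:,3:])).T; return q[:,:2]/q[:,2:]
def tri(a,b):
    X=cv2.triangulatePoints(K['top']@V['top'],K['scene']@V['scene'],np.array(a,float).reshape(2,1),np.array(b,float).reshape(2,1)); return (X[:3]/X[3]).ravel()
def rot(p,yaw):
    c,s=np.cos(yaw),np.sin(yaw);p=np.atleast_2d(p);return np.c_[c*p[:,0]-s*p[:,1],s*p[:,0]+c*p[:,1],p[:,2]]
E
cat > fit.py <<'E'
from H import *
T=lambda x,y:(150+x/5,140+y/5); S=lambda x,y:(240+x/5,120+y/5)
pts={ # press-frame kind
'nutR':(T(309,100),S(468,158)),'nutL':(T(193,432),S(118,197)),
'f++':(T(437,287),S(258,437)), 'f--':(T(595,482),S(482,525)),
'f+-':(T(640,343),S(482,525)),'f-+':(T(398,422),S(258,437)),
'wR':(T(272,188),S(355,64)),'wL':(T(180,276),S(238,55)),'knob':(T(735,428),S(450,527))}
# frame corners: top up=+x(press) ; scene right=+x
pts['f++']=(T(437,287),S(410,417));pts['f+-']=(T(640,343),S(482,525));pts['f-+']=(T(398,422),S(258,437));pts['f--']=(T(595,482),S(318,553))
for k,v in pts.items(): print(k,np.round(tri(*v)*1000,1))
def model(p):
    x,y,yaw,d,q=p
    a=.215-.00318*q
    m={'nutR':[.088,0,.179],'nutL':[-.088,0,.179],'knob':[0,-.120-d,.117]}
    for sx in(1,-1):
        for sy in (1,-1): m['f'+'-+'[sx>0]+'-+'[sy>0]]=[.039*sx,.055*sy-d,.080]
    for n,s in(('wR',1),('wL',-1)): m[n]=[s*.029*np.cos(-q),s*.029*np.sin(-q),a+.016]
    return {k:rot(v,yaw)[0]+[x,y,0] for k,v in m.items()}
def res(p):
    m=model(p);return np.concatenate([(proj(c,m[k])[0]-v[i]) for k,v in pts.items() for i,c in enumerate(('top','scene'))])
for q0 in(-2.2,-2.7):
    r=least_squares(res,[.55,0.05,.0,.135,q0],loss='soft_l1');print(np.round(r.x,4),r.cost);
R=res(r.x).reshape(-1,4)
for k,v in zip(pts,R):print(k,np.round(v,1))
# block
for nm,ctr in(('large',((367,216),(403,306))),):
    M={}
    for c,(u,v),f in zip(('top','scene'),ctr,('top0','scene0')):
        im=cv2.imread(f'pics/{f}.png').astype(int); m=((im[:,:,2]-im[:,:,0])>8).astype(np.uint8)
        n,l=cv2.connectedComponents(m); w=np.zeros_like(m)
        sub=np.zeros_like(m); sub[v-32:v+32,u-32:u+32]=1
        m=cv2.morphologyEx(m*sub,cv2.MORPH_OPEN,np.ones((2,2)))
        ct=max(cv2.findContours(m,0,2)[0],key=cv2.contourArea);h=cv2.convexHull(ct);cv2.fillConvexPoly(w,h,1);M[c]=w.astype(float);print(c,w.sum(),cv2.boundingRect(h))
    def cost(p):
        x,y,z,yaw=p[0],p[1],p[2],p[3];e=0
        B=rot(np.array([[a*.028,b*.044,h] for a in(1,-1) for b in(1,-1) for h in(0,.023)]),yaw)+[x,y,z]
        for c in M:
            hull=cv2.convexHull(proj(c,B).astype(np.float32)); im=np.zeros((480*1,640),np.uint8)
            big=np.zeros((256,256),np.uint8);u,v=ctr[0 if c=='top' else 1]
            cv2.fillConvexPoly(big,np.round(((hull-[u-32,v-32]+.5)*4-.5)*16).astype(np.int32),1,shift=4)
            a=cv2.resize(big.astype(np.float32),(64,64),interpolation=cv2.INTER_AREA)
            e+=np.abs(a-M[c][v-32:v+32,u-32:u+32]).sum()
        return e
    p0=tri(*ctr);print('tri',p0)
    best=min((minimize(cost,[p0[0],p0[1],0,w],method='Nelder-Mead',options=dict(initial_simplex=np.array([p0[0],p0[1],0,w])+np.vstack([np.zeros(4),np.diag([.008,.008,.008,.1])]),xatol=1e-5,fatol=.01,maxiter=600)) for w in(-.3,-.1,.1,.3)),key=lambda r:r.fun)
    print(nm,np.round(best.x,4),best.fun)
E
python3 fit.py
```

```text
nutR [697.7 105.  176.8]
nutL [528.5 153.5 175.9]
f++ [631.   52.3  75. ]
f-- [525.7 -33.6  75.4]
f+- [599.6 -55.7  78.3]
f-+ [556.4  70.2  77. ]
wR [632.6 108.3 237.2]
wL [591.  148.8 236.1]
knob [ 545.  -107.6  120.3]
[ 0.6128  0.1296 -0.2801  0.1272  0.4723] 9.729108691727946
[ 0.6103  0.1261 -0.2726  0.1232 -5.7627] 14.82072502990847
nutR [ 0.6  1.   0.1 -0.3]
nutL [ 1.1  1.1 -0.2 -0.4]
f++ [ 0.5  0.2  0.3 -1.3]
f-- [ 0.3  0.3  0.3 -1.4]
f+- [-0.1  0.1  0.7 -0.7]
f-+ [-0.7  0.9 -0.4 -1.1]
wR [ 0.1 -0.8  0.1 -4.4]
wL [-0.2 -1.6 -0.5 -4.9]
knob [0.2 0.5 0.2 1.4]
top 722 (351, 206, 34, 24)
scene 1124 (380, 290, 47, 38)
tri [ 0.59837622 -0.297164    0.01100667]
large [ 0.5958 -0.2986 -0.0027 -0.1258] 137.625
```

```bash
cat > fit2.py <<'E'
import sys,io,contextlib
with contextlib.redirect_stdout(io.StringIO()):
    from fit import *
def res2(p):
    m=model(p[:5]);return np.concatenate([(proj(c,m[k]+[0,0,p[5]])[0]-v[i]) for k,v in pts.items() for i,c in enumerate(('top','scene'))])
r=least_squares(res2,[.61,.13,-.28,.127,.47,0],loss='soft_l1');print('press',np.round(r.x,4),r.cost)
for k,v in zip(pts,res2(r.x).reshape(-1,4)):print(k,np.round(v,1))
b=lambda X,Y:(375+(X-400)/8,280+Y/8); t=lambda X,Y:(340+X/8,195+Y/8)
A=.028;B=.044;h=.023 # corner (sx,sy,z)
obs=[('scene',(-A,B,h),b(442,118)),('scene',(A,B,h),b(612,62)),('scene',(-A,-B,h),b(625,314)),('scene',(-A,-B,0),b(622,380)),('scene',(-A,B,0),b(435,180)),
('top',(A,B,h),t(103,75)),('top',(A,-B,h),t(348,105)),('top',(-A,B,0),t(80,245)),('top',(-A,-B,0),t(333,270))]
f=lambda p:np.concatenate([proj(c,rot(np.array(m),p[2])+[p[0],p[1],p[3]])[0]-o for c,m,o in obs])
q=least_squares(f,[.596,-.298,-.126,0],loss='soft_l1');print('block',np.round(q.x,4));print(np.round(f(q.x).reshape(-1,2),1).tolist())
E
python3 fit2.py; python3 - <<'E'
from bench import env,kinematics as k,monitor
import numpy as np
from scipy.spatial.transform import Rotation as R
def Q(yaw): # tool y direction at world angle yaw
    y=np.array([np.cos(yaw),np.sin(yaw),0]);z=np.array([0,0,-1.]);return R.from_matrix(np.c_[np.cross(y,z),y,z]).as_quat()
# large_block grip: tool y along block x
for n,p,yaws in(('blk',[.596,-.298,.004],(-.126,)),('frame',[.578,.01,.09],(-.28,)),('knob',[.545,-.108,.087],(-.28,)),('wing',[.613,.129,.2],(-.77+np.pi/2,))):
    for y in yaws:
        for s in(-np.pi,0,np.pi):
            j=k.ik(p,Q(y+s));print(n,round(y+s,2),None if j is None else np.round(j,2))
for y in np.arange(-3,4.0,.5):
    j=k.ik([.613,.129,.2],Q(y));print(round(y,2),None if j is None else round(j[5],2))
E
```

```text
press [ 0.6132  0.1301 -0.2798  0.1273  0.4734 -0.0015] 9.39653473319405
nutR [-0.6  0.2  0.2 -0.5]
nutL [-0.6 -0.   0.  -0.8]
f++ [ 0.6 -0.1  0.7 -0.9]
f-- [ 0.   0.1  0.4 -1.1]
f+- [-0.1  0.1  0.8 -0.2]
f-+ [-0.8  0.5  0.  -0.8]
wR [-0.1  0.6  0.2  3.2]
wL [ 0.6  0.1 -0.3  3.1]
knob [-0.   0.6  0.1  1.9]
block [ 0.5969 -0.2973 -0.113  -0.0026]
[[-0.6, -0.8], [1.1, -0.9], [0.8, 0.2], [0.0, 1.1], [-0.5, 0.3], [-0.5, -0.1], [0.7, -0.2], [-0.4, 0.2], [-0.3, 0.7]]
blk -3.27 [-0.64  0.85  1.24 -0.    1.05  2.63]
blk -0.13 [-0.64  0.85  1.24 -0.    1.05 -0.51]
blk 3.02 [-0.64  0.85  1.24 -0.    1.05  2.63]
frame -3.42 None
frame -0.28 [-0.19  0.57  1.5  -0.    1.07  0.09]
frame 2.86 None
knob -3.42 None
knob -0.28 [-0.41  0.53  1.58 -0.    1.03 -0.13]
knob 2.86 None
wing -2.34 [ 0.02  0.56  1.21 -0.    1.37  2.36]
wing 0.8 [ 0.02  0.56  1.21 -0.    1.37 -0.78]
wing 3.94 [ 0.02  0.56  1.21 -0.    1.37  2.36]
-3.0 None
-2.5 2.52
-2.0 2.02
-1.5 1.52
-1.0 1.02
-0.5 0.52
0.0 0.02
0.5 -0.48
1.0 -0.98
1.5 -1.48
2.0 -1.98
2.5 -2.48
3.0 None
3.5 2.8
```

```bash
cat > R.py <<'E'
from bench import env,kinematics,monitor,eyes,job
import numpy as np,cv2
from scipy.spatial.transform import Rotation
def Q(yaw):
    y=np.array([np.cos(yaw),np.sin(yaw),0]);z=np.array([0,0,-1.]);return Rotation.from_matrix(np.c_[np.cross(y,z),y,z]).as_quat()
def st(n=''):
    s=monitor.sense();print(n,'t',round(s['clock'],2),'p',np.round(s['position'],4),'F',np.round(s['contact_force'],1),'M',np.round(s['ft_torque'],2),'gap',round(s['finger_gap'],3),'gf',round(s['gripper_force'],1));return s
P0=np.array([.6130,.1298,0]);YAW=-.28;D=.1273
def press(x,y,z):
    c,s=np.cos(YAW),np.sin(YAW);return np.array([P0[0]+c*x-s*y,P0[1]+s*x+c*y,z])
def shot(n):
    for c in('top','scene'): cv2.imwrite(f'pics/{n}_{c}.png',eyes.grab_frame(c)['frame'][:,:,::-1])
E
python3 - <<'E'
from R import *
b=[.5964,-.298];y=-.12
env.reach([.45,.2,.32],Q(y));st('via')
env.reach([*b,.12],Q(y));st('above')
env.movel([*b,.004],velocity=.12,guard=10);st('down')
env.close_gripper(50);st('grip')
env.movel([*b,.16],velocity=.2);st('lift')
shot('lift')
E
python3 -c "
import cv2,numpy as np
t=cv2.imread('pics/lift_top.png')[150:300,280:440];s=cv2.imread('pics/lift_scene.png')[180:330,330:490]
cv2.imwrite('pics/l.png',np.hstack([cv2.resize(i,None,fx=2.5,fy=2.5,interpolation=2) for i in(t,s)]))"
```

```text
via t 1.54 p [0.4496 0.2007 0.3198] F [-0.2  0.5 -0.5] M [-0.   -0.02 -0.02] gap 1.0 gf 0.0
above t 3.55 p [ 0.597  -0.297   0.1207] F [0.1 0.2 0.3] M [-0.05 -0.01  0.01] gap 1.002 gf 0.0
down t 4.67 p [ 0.5969 -0.2983  0.005 ] F [-0.7 -0.  -0.1] M [-0.03  0.06 -0.  ] gap 1.001 gf 0.0
grip t 5.06 p [ 0.5968 -0.2982  0.0048] F [0.5 0.7 5.7] M [ 0.08  0.13 -0.01] gap 0.64 gf 54.6
lift t 5.99 p [ 0.5959 -0.2976  0.1584] F [ 0.1  0.5 -1.7] M [-0.01  0.    0.02] gap 0.639 gf 53.9
```

View pics/l.png

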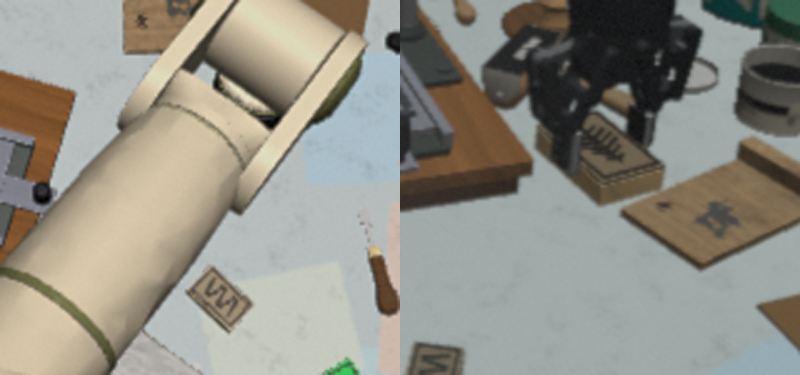

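The picture shows the block held level between the pads, with the small block and gouge undisturbed. Now I'll place it.

```bash
python3 - <<'E'
from R import *
f=press(0,-D,0)[:2];print(f)
env.reach([*f,.16],Q(YAW));st('over')
env.movel([*f,.095],velocity=.1);st('near')
env.hold(.3);s=st('settled')
g=env.movel([*f,.0800],velocity=.03,guard=6);st('down %s'%g)
shot('dn')
E
python3 -c "
import cv2,numpy as np
s=cv2.imread('pics/dn_scene.png')[130:270,240:400]
cv2.imwrite('pics/d.png',cv2.resize(s,None,fx=4,fy=4,interpolation=2))"
```

```text
[0.57781993 0.00745764]
over t 7.26 p [0.5781 0.0064 0.1599] F [ 0.4 -0.4 -0.6] M [-0.02 -0.01  0.01] gap 0.643 gf 53.9
near t 8.06 p [0.5782 0.0073 0.0956] F [ 0.7 -0.6 -0.7] M [ 0.03 -0.06  0.01] gap 0.642 gf 53.9
settled t 8.36 p [0.578  0.0075 0.0954] F [ 0.3 -0.3 -2.2] M [-0.09 -0.03 -0.04] gap 0.638 gf 53.9
down False t 9.01 p [0.5779 0.0075 0.08  ] F [-0.5  0.1 -1.2] M [-0.01 -0.02 -0.06] gap 0.642 gf 53.9
```

View pics/d.png

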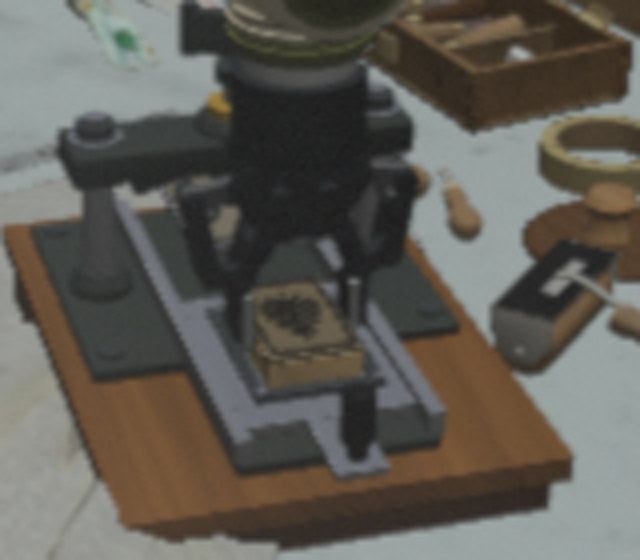

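The block is inside the frame with the bars clear all round, and there was no early contact. I'll release it and push the bed.

```bash
python3 - <<'E'
from R import *
f=press(0,-D,0)[:2];k=press(0,-D-.12,0)[:2]
env.release();s=st('rel')
env.movel([*f,.16],velocity=.2)
env.movel([*k,.16],velocity=.2);st('over knob')
g=env.movel([*k,.087],velocity=.1,guard=8);st('at knob %s'%g)
env.close_gripper(50);st('grip')
shot('kn')
g=env.movel(press(0,-.12+.008,.087),velocity=.07,guard=14);s=st('home %s'%g)
p=s['position'][:2]-P0[:2];c,q=np.cos(YAW),np.sin(YAW);print('press xy',c*p[0]+q*p[1],-q*p[0]+c*p[1])
shot('hm')
E
python3 -c "
import cv2,numpy as np
t=cv2.imread('pics/kn_scene.png')[130:270,240:400];s=cv2.imread('pics/hm_scene.png')[110:250,240:400]
cv2.imwrite('pics/h.png',np.hstack([cv2.resize(i,None,fx=2.5,fy=2.5,interpolation=2) for i in(t,s)]))"
```

```text
rel t 9.53 p [0.5779 0.0074 0.0801] F [ 0.5 -0.6  0.6] M [-0.04 -0.    0.05] gap 0.999 gf 0.0
over knob t 10.82 p [ 0.5446 -0.1071  0.1595] F [ 0.5  0.2 -0.2] M [ 0.02  0.02 -0.01] gap 1.0 gf 0.0
at knob False t 11.71 p [ 0.545  -0.1079  0.0876] F [ 0.1  0.8 -0.1] M [-0.    0.04 -0.01] gap 1.002 gf 0.0
grip t 12.32 p [ 0.545  -0.108   0.0873] F [ 1.2 -0.6  1.5] M [-0.03 -0.28  0.03] gap 0.214 gf 49.0
home True t 14.05 p [0.58   0.0136 0.0873] F [-1.6 -2.7  5.1] M [-0.31  0.17 -0.05] gap 0.208 gf 49.3
press xy 0.0004519691624474201 -0.12081411340690341
```

View pics/h.png

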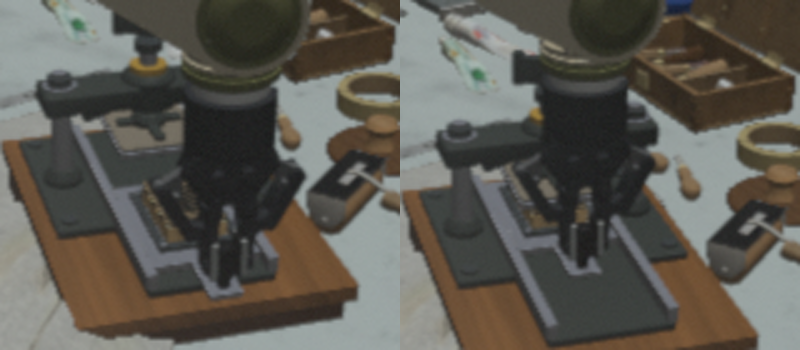

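The left half shows the knob gripped, and the right half shows the bed home under the platen. I'll confirm with a second push, then grip the wing.

```bash
python3 - <<'E'
from R import *
def py(s):
    p=s['position'][:2]-P0[:2];return -np.sin(YAW)*p[0]+np.cos(YAW)*p[1]
g=env.movel(press(0,-.12+.006,.087),velocity=.03,guard=20);s=st('push %s'%g);print(py(s))
env.hold(.2);s=st('h');print(py(s))
env.release();st('rel')
k=s['position'][:2]
env.movel([*k,.31],velocity=.25)
y0=-1.851+2.668
env.reach([*P0[:2],.30],Q(y0));st('over wing')
shot('w0')
g=env.movel([*P0[:2],.2075],velocity=.1,guard=8);st('down %s'%g)
env.close_gripper(60);s=st('grip')
y=Rotation.from_quat(s['ee_rot']).as_matrix()[:,1];a=np.arctan2(y[1],y[0]);print('yaw',a,'q est',-1.851-a,'tool z',Rotation.from_quat(s['ee_rot']).as_matrix()[:,2])
shot('w1')
E
python3 -c "
import cv2,numpy as np
t=cv2.imread('pics/w0_scene.png')[90:230,230:390];s=cv2.imread('pics/w1_scene.png')[90:230,230:390]
cv2.imwrite('pics/w.png',np.hstack([cv2.resize(i,None,fx=2.5,fy=2.5,interpolation=2) for i in(t,s)]))"
```

```text
push True t 14.36 p [0.58   0.0135 0.0873] F [-1.9 -2.6  3.1] M [-0.21  0.12 -0.02] gap 0.208 gf 49.3
-0.12088287255229982
h t 14.56 p [0.58   0.0135 0.0873] F [-1.7 -0.9  3.9] M [ 0.18  0.25 -0.06] gap 0.216 gf 49.3
-0.12088629586814445
rel t 15.22 p [0.5803 0.0131 0.0874] F [-0.  -0.5 -0. ] M [ 0.01 -0.01 -0.03] gap 1.001 gf 0.0
over wing t 17.12 p [0.6129 0.1293 0.2994] F [ 0.3 -0.  -0.8] M [ 0.06 -0.03 -0.05] gap 1.0 gf 0.0
down False t 18.3 p [0.6133 0.1298 0.2083] F [ 0.8  0.4 -0.1] M [0.04 0.02 0.08] gap 1.002 gf 0.0
grip t 18.98 p [0.6146 0.1317 0.208 ] F [12.1 10.8 -0.7] M [ 1.45 -1.57 -0.15] gap 0.105 gf 60.0
yaw 0.8175980045132737 q est -2.6685980045132736 tool z [ 0.00563066  0.00377334 -0.99997703]
```

View pics/w.png

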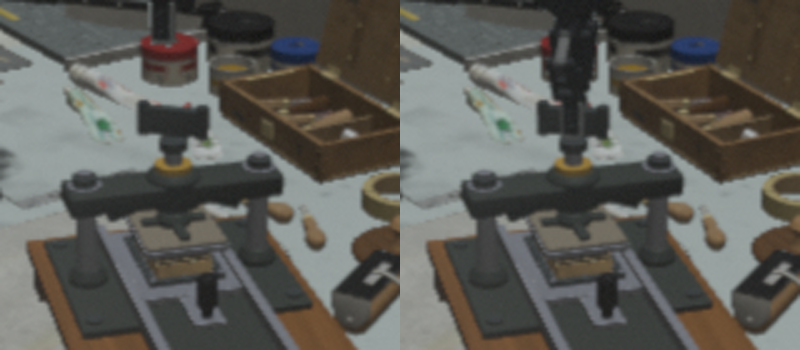

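The left half shows the bed home, the block under the platen and the wing free. The right half shows the pads on the middle of the wing. The side force means the axis is about 2 mm off my estimate, so I'll correct it as I turn.

```bash
cat > turn.py <<'E'
from R import *
import json,os
Z0,q0=.2078,-2.668
def load(): return np.array(json.load(open('ax.json'))) if os.path.exists('ax.json') else np.array([.6146,.1317])
def yaw(s):
    y=Rotation.from_quat(s['ee_rot']).as_matrix()[:,1];return np.arctan2(y[1],y[0])
def turn(q,A,settle=.1):
    a=-1.851-q
    env.reach([*A,Z0-.00318*(q-q0)],Q(a)); env.hold(settle)
    s=monitor.sense();n=np.array([np.cos(a),np.sin(a)])
    A=A+.7*n*(n@(s['position'][:2]-A))
    qe=-1.851-yaw(s)
    print('q',round(q,3),'qe',round(qe,3),'t',round(s['clock'],2),'F',np.round(s['contact_force'],1),'Mz',round(s['ft_torque'][2],3),'A',np.round(A,4),'z',round(s['position'][2],4),'gf',round(s['gripper_force'],1))
    json.dump(A.tolist(),open('ax.json','w'));return A,s
E
python3 - <<'E'
from turn import *
A=load()
for q in [-2.668,-2.4,-2.1,-1.8,-1.5,-1.2,-.9,-.6,-.3,-.1]:
    A,s=turn(q,A)
    if np.hypot(*s['contact_force'][:2])>40: print('abort');break
E
```

```text
q -2.668 qe -2.668 t 19.43 F [4.6 4.7 0.9] Mz -0.121 A [0.6148 0.1319] z 0.208 gf 60.3
q -2.4 qe -2.403 t 19.89 F [1.7 2.8 1.7] Mz -0.055 A [0.6148 0.1319] z 0.2071 gf 60.6
q -2.1 qe -2.104 t 20.38 F [-1.3  2.7  5. ] Mz -0.103 A [0.6146 0.1319] z 0.2062 gf 60.9
q -1.8 qe -1.802 t 20.88 F [-2.4  1.   4.7] Mz -0.147 A [0.6144 0.1319] z 0.2052 gf 61.0
q -1.5 qe -1.502 t 21.37 F [-3.6  0.9  5.9] Mz -0.167 A [0.6141 0.132 ] z 0.2042 gf 61.1
q -1.2 qe -1.203 t 21.86 F [-3.7  1.1  6. ] Mz -0.194 A [0.6139 0.1322] z 0.2033 gf 61.0
q -0.9 qe -0.902 t 22.35 F [-2.6  2.6  4.6] Mz -0.125 A [0.6137 0.1324] z 0.2023 gf 61.0
q -0.6 qe -0.603 t 22.84 F [-4.1  2.5  5.4] Mz -0.179 A [0.6137 0.1326] z 0.2014 gf 61.0
q -0.3 qe -0.303 t 23.33 F [-3.5  3.4  4.9] Mz -0.205 A [0.6137 0.1329] z 0.2004 gf 61.0
q -0.1 qe -0.102 t 23.74 F [-3.8  3.3  5.5] Mz -0.149 A [0.6137 0.1331] z 0.1998 gf 61.0
```

```bash
python3 - <<'E'
from turn import *
A=load()
for q in [0,.06,.12,.18,.24]:
    A,s=turn(q,A,.25)
    m=[]
    for _ in range(4): env.hold(.05); m.append(monitor.sense()['ft_torque'][2])
    print(' Mz avg',np.round(np.mean(m),3))
    if abs(np.mean(m))>.75: print('firm');break
E
```

```text
q 0 qe -0.002 t 24.24 F [-3.7  1.8  4.8] Mz -0.136 A [0.6137 0.1332] z 0.1995 gf 61.1
 Mz avg -0.117
q 0.06 qe 0.058 t 24.94 F [-3.7  1.6  5.3] Mz -0.109 A [0.6137 0.1333] z 0.1993 gf 61.1
 Mz avg -0.111
q 0.12 qe 0.118 t 25.64 F [-4.7  1.9  5.6] Mz 0.008 A [0.6138 0.1333] z 0.1991 gf 61.1
 Mz avg -0.043
q 0.18 qe 0.177 t 26.34 F [-3.8  1.9  5.2] Mz 0.009 A [0.6138 0.1334] z 0.199 gf 61.1
 Mz avg -0.007
q 0.24 qe 0.237 t 27.04 F [-4.4  1.3  6.2] Mz 0.069 A [0.6138 0.1334] z 0.1988 gf 61.1
 Mz avg 0.034
```

Torque rises linearly from about q=0.01, which matches the platen touching, so the screw is now at roughly 60 N. I'll turn slightly further and then back off.

```bash
python3 - <<'E'
from turn import *
A=load()
A,s=turn(.28,A,.3); shot('seat')
for q in [.1,-.15,-.45,-.75,-1.05,-1.35,-1.545]:
    A,s=turn(q,A,.1)
    if np.hypot(*s['contact_force'][:2])>40: print('abort');break
env.hold(.5);st('end');shot('end')
E
python3 -c "
import cv2,numpy as np
t=cv2.imread('pics/seat_scene.png')[90:230,230:390];s=cv2.imread('pics/end_scene.png')[90:230,230:390]
cv2.imwrite('pics/e.png',np.hstack([cv2.resize(i,None,fx=2.5,fy=2.5,interpolation=2) for i in(t,s)]))"
```

```text
q 0.28 qe 0.277 t 27.79 F [-3.3  2.   5.9] Mz 0.09 A [0.6138 0.1335] z 0.1987 gf 61.2
q 0.1 qe 0.097 t 28.28 F [-4.2  1.9  6.3] Mz 0.138 A [0.6138 0.1334] z 0.1992 gf 61.2
q -0.15 qe -0.152 t 28.73 F [-4.2  0.4  4.8] Mz -0.022 A [0.6138 0.1333] z 0.2 gf 61.1
q -0.45 qe -0.452 t 29.23 F [-4.4 -0.3  5.8] Mz -0.002 A [0.6138 0.1331] z 0.2009 gf 61.2
q -0.75 qe -0.752 t 29.72 F [-3.8 -1.1  6.5] Mz -0.015 A [0.6139 0.1329] z 0.2019 gf 61.2
q -1.05 qe -1.052 t 30.21 F [-3.4 -1.2  6. ] Mz 0.013 A [0.614  0.1328] z 0.2028 gf 61.2
q -1.35 qe -1.352 t 30.7 F [-3.2 -1.3  6.4] Mz -0.053 A [0.6141 0.1328] z 0.2038 gf 61.1
q -1.545 qe -1.545 t 31.11 F [-3.7 -1.8  5.2] Mz 0.02 A [0.6142 0.1327] z 0.2044 gf 61.1
end t 31.61 p [0.614  0.1321 0.2044] F [-3.2 -1.8  4.8] M [-0.16  0.78 -0.02] gap 0.106 gf 61.1
```

View pics/e.png

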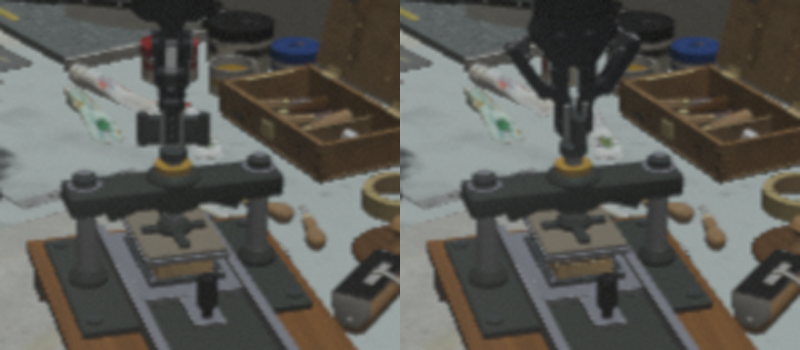

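```bash
python3 -c "
from bench import job;print(job.hand_in())"
```

```text
the job is handed in; nothing more can be done
None
```

I handed the job in at about 32 s. The large block is in the frame and the bed is home. By my estimate the platen seated at about 0.28 rad (roughly 65–70 N), and I backed the screw off to about -1.545 rad. The gripper is still holding the wing there.

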